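Scoop the stray amber vials from under the low shelf

ROBOT

A 7-joint arm with a two-finger parallel gripper is mounted at the origin on the work surface. World frame = base frame: x ahead of the robot, y to its left, z up, the work surface at z = 0. Lengths are in m, angles in rad, forces in N, time in s.
With the tool pointing down it reaches from about 0.4 to 0.85 m from the base axis. Payload 10.4 kg.
Tool frame: the origin (TCP) lies at the very end of the fingers, on their centre line; the grasp point (between the pads) lies manip.hold_point_z behind it (manip.hold_point_z is the distance from the TCP to the grasp point, in m); z points along the fingers, y is the direction in which the jaws open and shut (so a half turn about z gives the same grasp; the last joint's range is limited). The gripper opens to 85 mm and grips with 20 to 120 N. Pads are 22 mm wide; open, the fingers measure 114 mm over their backs; the gripper's body (76 mm by 85 mm) begins 54 mm behind the grasp point. The pads swing forward as they close: fully open they stand 13 mm farther back than shut.
Start: joints at [-1.269, 0.332, -0.065, 1.46, 0.022, 1.35, -0.088], TCP at [0.199, 0.592, 0.231] pointing down, gripper open.
Joint ranges: [-2.6, 2.6], [-0.5, 2.12], [-1.47, 1.34], [0.16, 2.42], [-1.27, 4.41], [0.06, 2.06], [-2.6, 2.6]. Speed limits (rad/s): [2.22, 2.22, 2.79, 2.79, 3.14, 3.14, 3.14].

INTERFACE

Orientations are given as a unit quaternion [x, y, z, w].
In Python, from workcell import manip gives the robot as it stands.
- The arm moves only by the tool jog_arm, never from a script. Its arguments are lists of equal length, an entry for each row: "translation": the shift along the world's x, y, z in mm, a list of three; "turn": the turn about the world's z in degrees. In form: {"translation": [[x, y, z], ...], "turn": [turn, ...]}. A call has 1 to 12 rows; each row is the pose to reach, as a shift and turn from the pose measured when the call began; what a row does not reach only later rows make up. A row lasts 1/12 s, in which the tool goes at most 41.7 mm and 7.16 degrees, less where a joint would pass 70% of its speed; a pose out of reach is approached as far as the arm can. A call with a gripper value outside its range is refused whole. "grip" is the finger opening in mm, from 0 to 85.4, set as the call begins (left out, the last holds). The fingers move at their own pace and stop on an object; "grip_force" is the grip in N (left out, the last holds). Time passes only in rows, so rows that repeat a pose let the fingers close. It gives the time, the measured TCP pose, the force and the opening at its end, in the units of the state.
- manip.get_obs(): the state, without advancing time (a new reading comes with each control period).
- manip.camera(name): name is "scene" or "top" or "wrist"; returns a dict with "frame" (480x640x3 uint8, red, green, blue), "mtx" (3x3 intrinsics, pixels), "pose" (4x4, takes a point from camera to world coordinates). Camera axes: x right, y down, z forward; pixel columns grow to the right and rows downward; lengths in m; the calibration is good to about 2 mm. A picture is of the moment at which its call begins. There is no depth.
- manip.hand_in(): hands the job in, once; it reports no verdict.
Trained networks look in a picture, given as the dict that the camera call returned (one of the last four; its "shot" number tells which), for a name from the list of things; names that differ only in an ending like _2 or _b are one class to them, and where a whole thing is asked for, a point or a joint stands for the part that bears it (a point fixed in the world has none). Each returns a list of dicts, best first, with "confidence" (0 to 1); they miss things now and then, are a little off and sometimes report something else, mostly with a low value. They report only what shows in the picture. A call takes as long as a camera call.
- manip.outline_of(picture, label): "mask" (480x640 bool, what is visible of it) and "extent" ([left, top, right, bottom] in pixels, round what is visible of it).
- manip.pinpoint(picture, label): "at" ([column, row] in pixels: a listed point, or the origin of a listed thing).
The state is a dict: "clock": time; "joint_pos": joint angles; "joint_velocities": joint speeds; "tau": joint torques, N m; "position": TCP position; "ee_rot": TCP orientation; "ft_force": force on the tool from outside, world axes, zero at the start; "torque": the same for the moment, N m; "grip_width": opening from 0.0 (shut) to 1.0 (fully open).
Only numpy, scipy, OpenCV 4.12 (cv2) and the standard library are available. Lean on these libraries where they do the work, as an engineer would, in place of code of your own. Each camera call takes 0.05 s, during which the arm holds its last target. There are 200 camera calls.

TASK

Two amber vials with blue caps have rolled under the low clear shelf. Take the long-handled scoop, slide it under the shelf to gather both amber vials, draw it out without striking the shelf, and leave the scoop lying level on the bench, clear of the shelf, with both vials in it. Leave the clear vials and the other things on the bench where they are.

Things in the scene. Friction and masses are not known exactly. Their poses are not given: they have to be found in the camera images.
- scoop: Aluminium scoop with a long blue handle, 140 g, 280 mm long; it stands level by itself on its pan and a heel under the handle's rear end. Origin on its underside below the grip point, x along the handle to the lip, z up. Handle: bar 20 mm wide (y), z = 25 to 45 mm, x = -105 to +45 mm; rear 15 mm is the heel. A thinner neck runs on to the pan. Centre of mass near x = 40 mm.
- scoop_grip (a point): Middle of the place to grip on the blue handle: 35 mm above the scoop's underside, 20 mm wide across (y). Axes as the scoop's.
- scoop_pan (a point): Centre of the pan, on its 2 mm floor: x = 130.5 mm, z = 2 mm in the scoop's frame, same axes. Pan 101 mm wide outside, 96 inside. Rear wall 30 mm high at x = 98 mm (neck joint 44 mm high), side walls 28 mm high from x = 98 to 151 mm, front open. A vial is in the pan when its origin is within 32 mm of here along x, 45 mm along y, on the floor.
- scoop_lip (a point): Middle of the scoop's front lip, at its underside: x = 175 mm in the scoop's frame. The lip is about 1.5 mm thick; behind it a ramp, without side walls, climbs to a crest 4.2 mm high at x = 160 to 163 mm, which keeps vials in the pan. Side walls begin 24 mm behind the lip.
- amber_a: Amber glass vial, blue cap, the one nearer the shelf's front. 22 g, slippery (friction 0.3). Glass 24 mm in diameter, 36 mm long, then a 20 mm cap; 48 mm long over all. Lies on its side, free to roll. Origin on its axis at the middle of the glass (12 mm above the bench); y points along the vial to the cap (ends at y = -18 and +30 mm).
- amber_b: Amber glass vial, blue cap, farther under the shelf, in the same bay as the other and like it roughly parallel to the shelf's front edge. Same shape and origin.
- clear_a: Clear glass vial with a white cap, in the other bay; leave it alone. Same shape and origin as the amber ones.
- clear_b: A second clear glass vial with a white cap, in the same bay as the first; leave it alone.
- shelf: Low fixed shelf. Origin on the bench below the middle of the board's front edge; x goes into the shelf, y left along the edge. Clear board 360 mm wide, 180 deep, 12 thick, underside 70 mm above the bench. Orange side panels (inner faces y = +-180 mm) and a 6 mm divider at y = 0 make two bays 177 mm wide centred at y = +-91.5 mm. Fixed stock on the board's outer rear, to 135 mm high.
- shelf_rail (a point): On the bench below the front face of the orange rail across the back of both bays, 90 mm behind the shelf's front edge; axes as the shelf's. The rail spans 9 to 45 mm above the bench. A pushed vial rolls back to it and stops; the scoop's lip passes under it. With the lip 6 to 22 mm past this face, pushed slowly along the bench, the vials have ridden into the pan.
- bandage: White bandage roll standing upright, 56 mm in diameter, 70 mm high, origin at the centre of its underside. A bystander.
- jar: Green glass jar with a white lid, 56 mm in diameter, 75 mm high, origin at the centre of its underside. A bystander.
- dish: Round steel dish, 100 mm in diameter, 35 mm high, origin at the centre of its underside. A bystander.

How it is judged:
On the way:
1. both amber vials are in the scoop's pan while the pan's centre is still under the shelf (x of amber_a in the frame of scoop_pan between -0.032 and 0.032 m and y of amber_a in the frame of scoop_pan between -0.045 and 0.045 m and z of amber_a in the frame of scoop_pan between 0.004 and 0.024 m and x of amber_b in the frame of scoop_pan between -0.032 and 0.032 m and y of amber_b in the frame of scoop_pan between -0.045 and 0.045 m and z of amber_b in the frame of scoop_pan between 0.004 and 0.024 m and x of scoop_pan in the frame of shelf above 0.005 m and z of scoop_pan in the frame of shelf below 0.05 m), for 0.1 s.
At the end, for the whole second after the job is handed in: Both amber vials lie in the scoop's pan (origins within 32 mm lengthwise and 45 mm sideways of the pan's centre, resting on its floor), the scoop stands level (within 5 degrees) on the bench with its lip wholly out in front of the shelf's front edge, all at rest and released (x of amber_a in the frame of scoop_pan between -0.032 and 0.032 m and y of amber_a in the frame of scoop_pan between -0.045 and 0.045 m and z of amber_a in the frame of scoop_pan between 0.004 and 0.024 m and x of amber_b in the frame of scoop_pan between -0.032 and 0.032 m and y of amber_b in the frame of scoop_pan between -0.045 and 0.045 m and z of amber_b in the frame of scoop_pan between 0.004 and 0.024 m and x of scoop_lip in the frame of shelf below 0 m and height (world z) of scoop below 0.006 m and height (world z) of scoop_lip below 0.008 m and angle between scoop's own z axis and vertical below 0.09 rad and linear speed of scoop below 0.02 m/s and linear speed of each of amber_a, amber_b below 0.05 m/s); the robot touches nothing.
It fails at once if the scoop strikes the shelf (over 15 N) (contact force between scoop and shelf above 15 N).
It fails at once if the arm or gripper strikes the shelf (over 5 N) (contact force between any of the arm, the fingers and shelf above 5 N).
It fails at once if a clear vial is moved by more than 20 mm (distance of any of clear_a, clear_b from where it was at the start of the episode above 0.02 m).
It fails at once if the bandage roll, jar or dish is moved by more than 20 mm (distance of any of bandage, jar, dish from where it was at the start of the episode above 0.02 m).
It also fails if it takes over 53 s, if anything falls off the work surface, if the arm or the gripper's body presses on something with over 40 N, if the wrist force passes 120 N, or if a joint passes its speed limit or range.

## Working session

There is one attempt and no reset: what is moved stays moved. The work goes in short steps, Python scripts to look and compute and a tool call to move; the robot and the scene stay as the last step left them, time stands still between calls to the robot, and variables do not carry over. Pictures are saved under pics/ and viewed, about 8 in all and at most 12, crops included, and the job is handed in when it is done.

Besides the shell and the picture viewer there is one more tool, called as name([rows], argument=value, ...), one row to a line, values as JSON. jog_arm: Moves the arm, as the interface text tells. Its arguments: {"type":"object","properties":{"translation":{"type":"array"},"turn":{"type":"array"},"grip":{"type":"number"},"grip_force":{"type":"number"}},"required":["translation","turn"]}

```bash
mkdir -p pics; cat > h.py <<'E'
from workcell import manip
import numpy as np, cv2
def ray(p,uv):
    K=p["mtx"];T=np.array(p["pose"]);d=T[:3,:3]@np.linalg.inv(K)@np.array([uv[0],uv[1],1.]);return T[:3,3],d
def onz(p,uv,z):
    o,d=ray(p,uv);return o+d*(z-o[2])/d[2]
def proj(p,X):
    T=np.linalg.inv(np.array(p["pose"]));c=T[:3,:3]@np.array(X)+T[:3,3];q=p["mtx"]@c;return q[:2]/q[2]
def tri(ps,uvs):
    A=np.zeros((3,3));b=np.zeros(3)
    for p,uv in zip(ps,uvs):
        o,d=ray(p,uv);d=d/np.linalg.norm(d);M=np.eye(3)-np.outer(d,d);A+=M;b+=M@o
    return np.linalg.solve(A,b)
def save(p,n): cv2.imwrite(f"pics/{n}.png",cv2.cvtColor(p["frame"],cv2.COLOR_RGB2BGR))
E
python3 - <<'E'
from h import *
np.set_printoptions(precision=4,suppress=True)
print(manip.hold_point_z,manip.get_obs())
Z=dict(scoop=0,scoop_grip=.035,scoop_pan=.002,scoop_lip=0,amber_a=.012,clear_a=.012,shelf=0,shelf_rail=0,bandage=0,jar=0,dish=0)
for c in("top","scene"):
    p=manip.camera(c);save(p,c+"0");print(c,np.array(p["pose"])[:3,3],p["mtx"][0,0])
    for l in Z:
        for r in manip.pinpoint(p,l)[:4]:
            print(l,round(r["confidence"],2),np.array(r["at"]),onz(p,r["at"],Z[l]))
E
```

```text
0.0187 {'clock': 0.0, 'joint_pos': array([-1.2686,  0.3329, -0.0647,  1.4609,  0.0216,  1.3499, -0.0885]), 'joint_velocities': array([ 0.0004, -0.0007, -0.0008,  0.0003,  0.0022, -0.002 ,  0.0004]), 'tau': array([ -0.0004, -62.544 ,   0.0491, -39.162 ,   0.0163,   0.0097,
         0.    ]), 'position': array([0.1993, 0.592 , 0.2305]), 'ee_rot': array([ 0.1616,  0.9868, -0.0007, -0.0001]), 'ft_force': array([-0.0777,  0.2253,  0.0183]), 'torque': array([ 0.0232,  0.0577, -0.0059]), 'grip_width': 1.0014013203777241}
top [ 0.3657 -0.0304  1.0604] 483.63625188787677
scoop 0.87 [407.8 267.5] [ 0.4869 -0.205   0.    ]
scoop_grip 0.84 [407.5 271. ] [ 0.4754 -0.1984  0.035 ]
scoop_pan 0.93 [354.7 293.2] [ 0.4302 -0.0881  0.002 ]
scoop_lip 0.77 [334.1 301.9] [ 0.4113 -0.0434  0.    ]
clear_a 0.52 [342.5 189.1] [ 0.6614 -0.0622  0.012 ]
shelf 0.98 [298.2 208.5] [0.6197 0.0373 0.    ]
bandage 0.93 [152.9 267.5] [0.4852 0.3585 0.    ]
jar 0.92 [480.9 256.9] [ 0.5107 -0.3654  0.    ]
dish 0.87 [495.4 181.6] [ 0.682  -0.4071  0.    ]
scene [ 1.1036 -0.3311  1.0854] 608.9396457576348
scoop 0.75 [224.8 265.2] [ 0.4762 -0.1967  0.    ]
scoop_grip 0.6 [218.9 258.4] [ 0.4764 -0.2038  0.035 ]
scoop_pan 0.97 [262.9 218.2] [ 0.4197 -0.0756  0.002 ]
scoop_lip 0.75 [271.  207.1] [ 0.4029 -0.0464  0.    ]
shelf 0.85 [359.9 262.5] [0.6205 0.038  0.    ]
shelf 0.7 [224.2 268.2] [ 0.4818 -0.201   0.    ]
bandage 0.63 [445.5 156. ] [0.4966 0.356  0.    ]
jar 0.79 [149.9 323.9] [ 0.5129 -0.3786  0.    ]
dish 0.65 [174.3 406.9] [ 0.6857 -0.4078  0.    ]
dish 0.49 [150.4 322.7] [ 0.5111 -0.3767  0.    ]
```

View pics/top0.png

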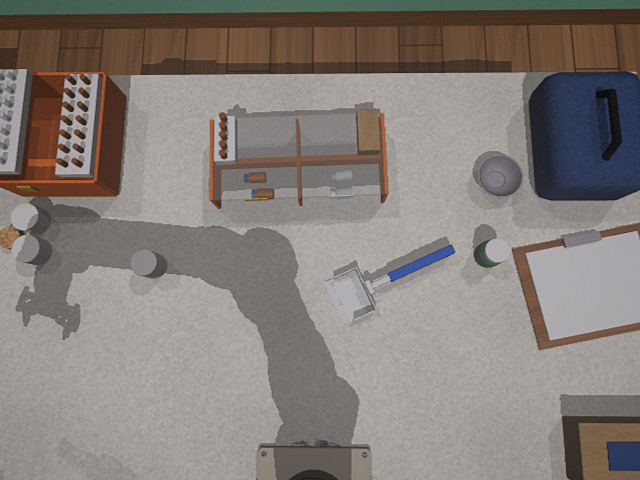

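View pics/scene0.png

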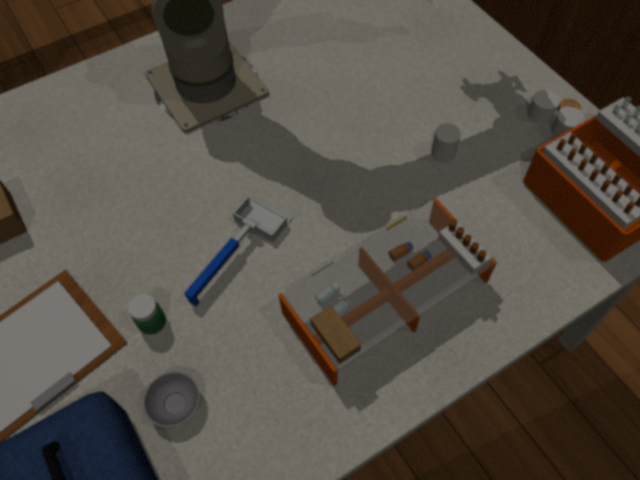

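The top view shows the shelf at columns 210–388, rows 108–205, with the amber vials in its left bay near (263,194) and (255,178). The scoop's handle runs from (453,248) to (390,279) and its pan is at (351,295). Next I'll measure these finely.

```bash
cat > m.py <<'E'
from h import *
def handle(p,z=.045):
    hsv=cv2.cvtColor(p["frame"],cv2.COLOR_RGB2HSV)
    m=((hsv[...,0]>108)&(hsv[...,0]<125)&(hsv[...,1]>150)).astype(np.uint8)
    n,lab,st,ce=cv2.connectedComponentsWithStats(m)
    return lab,st,ce,hsv
E
python3 - <<'E'
from m import *
np.set_printoptions(precision=4,suppress=True)
P={}
for c in("top","scene"):
    p=manip.camera(c);P[c]=p
    lab,st,ce,hsv=handle(p)
    for i in range(1,len(st)):
        if st[i,4]>8: print(c,"blue",st[i],ce[i],onz(p,ce[i],.045)[:2],onz(p,ce[i],.012)[:2])
        if 150<st[i,4]<2500 and st[i,0]<480:
            ys,xs=np.where(lab==i);w=np.array([onz(p,(a,b),.045)[:2] for a,b in zip(xs,ys)])
            r=cv2.minAreaRect((w*1000).astype(np.float32));print("  rect",r,"pts",cv2.boxPoints(r))
    for l in("amber_a","shelf_rail","shelf"):
        for r in manip.outline_of(p,l)[:3]: print(c,l,r["confidence"],r["extent"],r["mask"].sum())
a=cv2.resize(P["top"]["frame"][100:215,200:395],None,fx=4,fy=4,interpolation=cv2.INTER_CUBIC)
cv2.imwrite("pics/c1.png",a[...,::-1])
a=cv2.resize(P["scene"]["frame"][195:385,275:500],None,fx=3.5,fy=3,interpolation=cv2.INTER_CUBIC)
cv2.imwrite("pics/c2.png",a[...,::-1])
E
```

```text
top blue [388 245  67  36 570] [421.5439 262.507 ] [ 0.4923 -0.2266] [ 0.4965 -0.233 ]
  rect ((491.97271728515625, -225.93240356445312), (17.462806701660156, 147.57362365722656), 24.508981704711914) pts [[ 453.4186 -162.4162]
 [ 514.6375 -296.6928]
 [ 530.5268 -289.4486]
 [ 469.3079 -155.172 ]]
top blue [610 468   8   2   9] [613.1111 468.8889] [ 0.0909 -0.583 ] [ 0.082  -0.6009]
top shelf_rail 0.92 [208.3, 111.0, 389.2, 208.8] 14640
top shelf 0.57 [211.0, 110.3, 387.3, 207.3] 14866
top shelf 0.24 [323.5, 248.0, 456.2, 327.6] 2745
scene blue [185 239  53  66 565] [210.3628 270.6442] [ 0.4978 -0.2315] [ 0.4785 -0.2284]
  rect ((495.4791259765625, -228.7362060546875), (32.34600067138672, 153.81524658203125), 30.06338882446289) pts [[ 442.9544 -170.2768]
 [ 520.0093 -303.3996]
 [ 548.0039 -287.1956]
 [ 470.9489 -154.0728]]
scene blue [ 92 394  11   8  25] [ 96.8  396.84] [ 0.614  -0.5106] [ 0.5984 -0.5163]
scene blue [ 97 401   7   9  14] [ 99.4286 404.5714] [ 0.6293 -0.5118] [ 0.6142 -0.5175]
scene blue [110 401   7   7  18] [113.1111 404.4444] [ 0.6419 -0.4918] [ 0.6272 -0.4969]
scen
[... 1609 characters left out ...]
] [127.5385 463.4615] [ 0.7467 -0.5093] [ 0.7354 -0.5149]
scene blue [ 60 465   7   8  15] [ 62.5333 468.8667] [ 0.697  -0.6025] [ 0.6841 -0.6111]
scene blue [139 467   8   5  17] [142.9412 469.0588] [ 0.7685 -0.4915] [ 0.7579 -0.4966]
scene blue [134 470  10   8  23] [138.3043 473.6522] [ 0.7711 -0.5008] [ 0.7605 -0.5062]
scene blue [144 470   9  10  34] [148.3529 475.1765] [ 0.7821 -0.4879] [ 0.7719 -0.4929]
scene blue [ 40 473   4   5   9] [ 41.6667 474.5556] [ 0.687  -0.6343] [ 0.6738 -0.6439]
scene blue [ 64 472   5   8  19] [ 65.3158 475.5789] [ 0.7095 -0.6023] [ 0.697  -0.6109]
scene shelf_rail 0.88 [281.0, 198.0, 498.6, 384.9] 18700
scene shelf 0.75 [281.7, 199.3, 499.1, 384.6] 18648
```

View pics/c1.png

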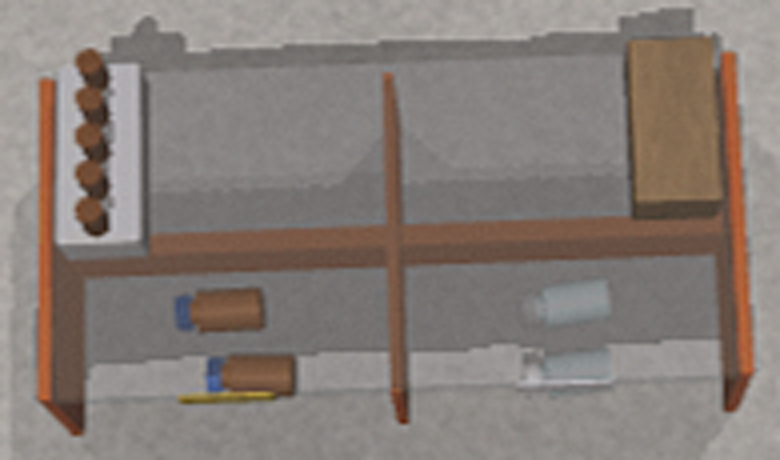

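View pics/c2.png

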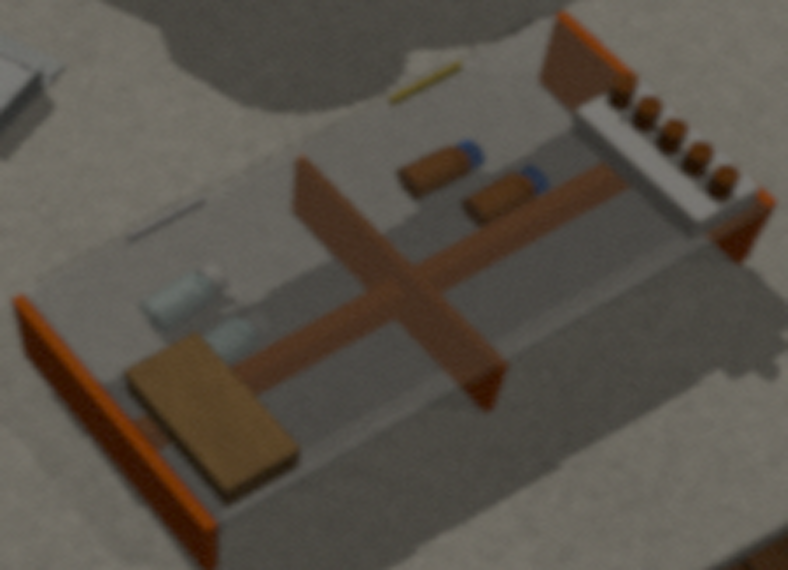

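Crop c1 (4x top view, offset (200,100)) shows panel feet at (80,433) and (728,410) and the divider foot at (400,421). Glass centres are about (259,373) for amber_a and (228,310) for amber_b, with caps toward +y. The clear vials are in the right bay. Crop c2, from the scene camera, shows the same layout: both amber vials in one bay, beyond the divider from the clear ones.

```bash
python3 - <<'E'
from m import *
np.set_printoptions(precision=4,suppress=True)
p=manip.camera("top")
f=lambda u,v,z:print(u,v,onz(p,(200+(u+.5)/4-.5,100+(v+.5)/4-.5),z))
for a in[(80,433,0),(400,421,0),(728,410,0),(42,400,.082),(750,375,.082),(391,73,.07),(399,390,.07),(84,276,.009),(388,266,.009),(715,254,.009),(259,373,.012),(228,310,.012),(296,373,.012),(207,373,.012),(176,310,.012),(265,310,.012)]:f(*a)
s=manip.camera("scene")
g=lambda u,v,z:print("s",u,v,onz(s,(275+u/3.5,195+v/3),z))
for a in[(432,170,.012),(500,198,.012),(300,212,0)]:g(*a)
# scoop pose: fit from both cams by triangulating pinpoints
for l in("scoop_grip","scoop_pan","scoop_lip"):
    u=[manip.pinpoint(q,l)[0]["at"] for q in(p,s)];print(l,tri([p,s],u))
# overlay check of handle hypothesis
h=np.radians(114.5);ax=np.array([np.cos(h),np.sin(h)]);c=np.array([.492,-.2262]);O=c+.03*ax;print("scoop O",O,"lip",O+.175*ax,"pan",O+.1305*ax)
Y=np.array([-ax[1],ax[0]])
for q in(p,s):
    im=q["frame"].copy()
    pts=[(-.105,.01,.045),(-.105,-.01,.045),(.045,-.01,.045),(.045,.01,.045),(.175,.05,0),(.175,-.05,0),(.098,.05,.03),(.098,-.05,.03)]
    uv=[proj(q,[*(O+a*ax+b*Y),z]) for a,b,z in pts]
    for t in uv: cv2.circle(im,tuple(int(round(x*8)) for x in t),8,(255,0,0),-1,shift=3)
    x0,y0=(320,240) if q is p else (180,190)
    crop=im[y0:y0+90,x0:x0+140] if q is p else im[y0:y0+120,x0:x0+120]
    cv2.imwrite("pics/o%d.png"%(q is p),cv2.resize(crop,(560,360) if q is p else (480,480),interpolation=cv2.INTER_NEAREST)[...,::-1])
a=cv2.imread("pics/o1.png");b=cv2.imread("pics/o0.png");b=cv2.resize(b,(360,360))
cv2.imwrite("pics/o.png",cv2.resize(np.hstack([a,b]),(800,313)))
E
```

```text
80 433 [0.6211 0.2154 0.    ]
400 421 [0.6281 0.0342 0.    ]
728 410 [ 0.6344 -0.1504  0.    ]
42 400 [0.6191 0.2171 0.082 ]
750 375 [ 0.6324 -0.1529  0.082 ]
391 73 [0.8057 0.0372 0.07  ]
399 390 [0.6276 0.0307 0.07  ]
84 276 [0.7107 0.2148 0.009 ]
388 266 [0.7163 0.0416 0.009 ]
715 254 [ 0.723  -0.1437  0.009 ]
259 373 [0.6528 0.1131 0.012 ]
228 310 [0.6896 0.1315 0.012 ]
296 373 [0.6528 0.0922 0.012 ]
207 373 [0.6528 0.1423 0.012 ]
176 310 [0.6896 0.161  0.012 ]
265 310 [0.6895 0.1106 0.012 ]
s 432 170 [0.6475 0.114  0.012 ]
s 500 198 [0.6865 0.1341 0.012 ]
s 300 212 [0.6275 0.0353 0.    ]
scoop_grip [ 0.4765 -0.1981  0.0305]
scoop_pan [ 0.4251 -0.0808  0.0135]
scoop_lip [ 0.4089 -0.0409  0.0049]
scoop O [ 0.4796 -0.1989] lip [ 0.407  -0.0397] pan [ 0.4254 -0.0802]
```

View pics/o.png

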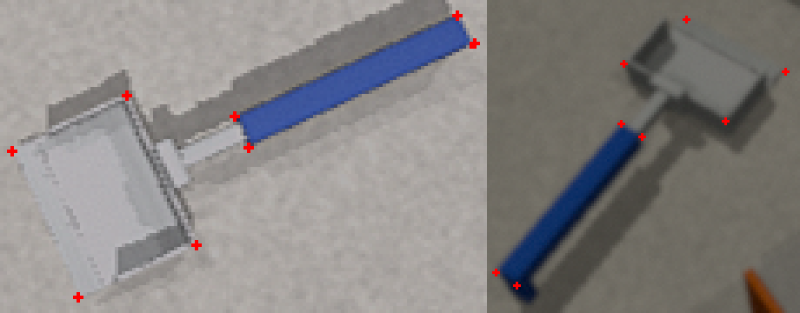

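The model fits within about 2 mm. The scoop's origin is near (0.480, -0.201) with heading 114°. The shelf's origin is (0.627, 0.035) with yaw +2.1°. The combined span of the two vials is centred in the bay.

jog_arm([
  [30,-35,0],
  [55,-70,0],
  [80,-105,0],
  [105,-140,0],
  [130,-175,0],
  [150,-210,0],
  [170,-245,0],
  [190,-280,0],
  [205,-315,0],
  [220,-350,0],
  [235,-385,0],
  [245,-420,0],
], turn=[-2,-4,-6,-8,-10,-12,-14,-16,-18,-20,-22,-24], grip=85, grip_force=80)

```text
clock: 3.0
position: [0.4453, 0.1702, 0.2316]
ee_rot: [0.365, 0.931, 0.0, 0.0]
ft_force: [0.8, -0.2, -0.4]
grip_width: 0.992
```

jog_arm([
  [5,-35,0],
  [10,-70,0],
  [14,-105,0],
  [18,-140,0],
  [22,-175,0],
  [25,-210,0],
  [28,-245,0],
  [30,-280,0],
  [33,-315,-10],
  [35,-345,-30],
  [35,-371,-60],
  [35,-371,-80],
], turn=[-2,-4,-6,-8,-10,-12,-14,-16,-18,-20,-23,-23])

```text
clock: 4.0
position: [0.4789, -0.2064, 0.1503]
ee_rot: [0.547, 0.837, -0.001, 0.001]
ft_force: [-0.4, -0.5, -0.5]
grip_width: 0.995
```

```bash
python3 - <<'E'
from m import *
p=manip.camera("wrist");save(p,"w1");print(manip.get_obs()["position"],manip.get_obs()["ee_rot"])
lab,st,ce,_=handle(p)
i=1+np.argmax(st[1:,4]);ys,xs=np.where(lab==i);w=np.array([onz(p,(a,b),.045)[:2] for a,b in zip(xs,ys)])
r=cv2.minAreaRect((w*1000).astype(np.float32));print(st[i],r)
for l in("scoop_grip","scoop_lip","scoop"):
    for q in manip.pinpoint(p,l)[:1]:print(l,q,onz(p,q["at"],.045 if l=="scoop_grip" else 0))
E
```

```text
[ 0.47745177 -0.20293444  0.1467775 ] [ 0.54500759  0.83842816 -0.00133741 -0.00177692]
[ 318  170   28  185 4549] ((491.6867980957031, -224.67999267578125), (18.632905960083008, 147.22262573242188), 24.589448928833008)
scoop_grip {'at': [331.0, 229.6], 'confidence': 0.92} [ 0.47798343 -0.19653167  0.045     ]
scoop {'at': [331.4, 218.2], 'confidence': 0.8} [ 0.47996012 -0.19892522  0.        ]
```

View pics/w1.png

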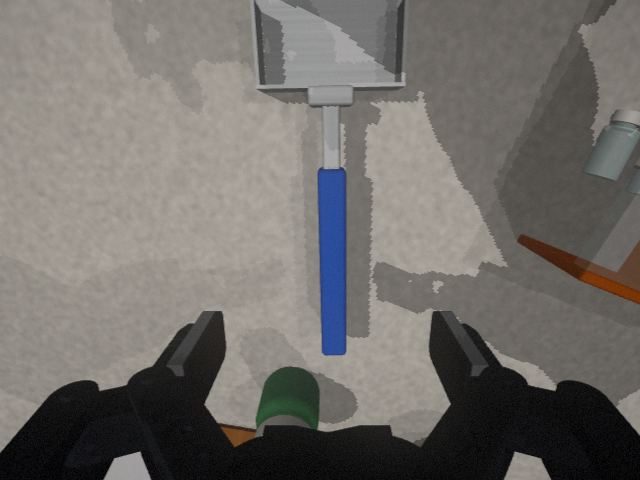

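The wrist view shows the blue handle centred between the open jaws (columns 318–346). I'll descend and grip.

jog_arm([
  [2,4,-25],
  [2,4,-50],
  [2,4,-75],
  [2,4,-95],
  [2,4,-110],
  [2,4,-120],
  [2,4,-127],
  [2,4,-131],
  [2,4,-131],
  [2,4,-131],
], turn=[0.5,0.5,0.5,0.5,0.5,0.5,0.5,0.5,0.5,0.5])

```text
clock: 5.03
position: [0.4832, -0.1962, 0.022]
ee_rot: [0.539, 0.843, 0.001, 0.001]
ft_force: [-0.1, -0.1, 0.0]
grip_width: 0.995
```

jog_arm([
  [0,0,0],
  [0,0,0],
  [0,0,0],
  [0,0,0],
  [0,0,0],
  [0,0,0],
  [0,0,0],
  [0,0,0],
  [0,0,0],
  [0,0,0],
], turn=[0,0,0,0,0,0,0,0,0,0], grip=0, grip_force=80)

```text
clock: 5.87
position: [0.4834, -0.1964, 0.0224]
ee_rot: [0.539, 0.843, 0.001, 0.001]
ft_force: [-1.9, 0.3, 6.0]
grip_width: 0.216
```

jog_arm([
  [0,0,4],
  [0,0,10],
  [0,0,20],
  [-10,5,25],
  [-25,10,25],
  [-40,15,25],
  [-55,25,25],
  [-65,40,25],
  [-70,55,25],
  [-72,70,25],
  [-73,85,25],
  [-73,100,25],
], turn=[0,0,0,0,-3,-7,-12,-17,-22,-28,-34,-40])

```text
clock: 6.87
position: [0.4103, -0.0957, 0.0481]
ee_rot: [0.796, 0.605, 0.001, 0.001]
ft_force: [0.3, 0.0, -0.9]
grip_width: 0.216
```

```bash
python3 - <<'E'
from m import *
p=manip.camera("scene");q=manip.camera("top");o=manip.get_obs();print(o["position"],o["ee_rot"],o["grip_width"],o["ft_force"])
a=cv2.resize(p["frame"][120:360,150:500],(560,384));b=cv2.resize(q["frame"][180:380,270:500],(240,209))
c=np.zeros((384,800,3),np.uint8);c[:,:560]=a;c[:209,560:]=b;cv2.imwrite("pics/l1.png",c[...,::-1])
E
```

```text
[ 0.41067078 -0.09433612  0.04802433] [7.94737492e-01 6.06952154e-01 9.59298046e-04 6.93901651e-04] 0.2172039896171813 [-0.87042046 -0.89214126 -1.59410541]
```

View pics/l1.png

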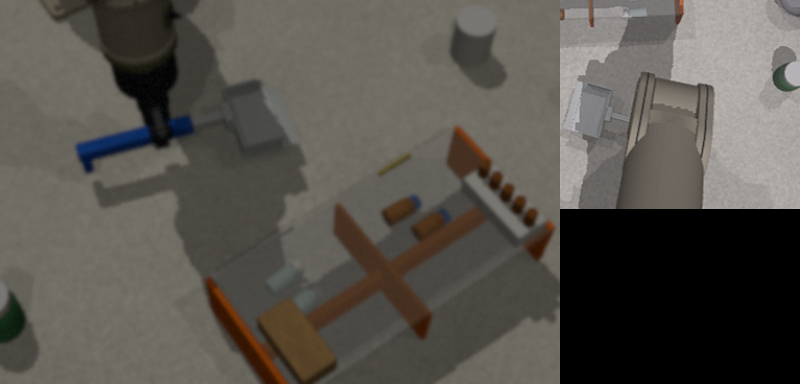

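The scoop is lifted and looks level in the grip, with the lip well clear of the shelf. Next I'll turn it toward the bay.

jog_arm([
  [0,18,0],
  [0,36,0],
  [0,54,0],
  [0,72,0],
  [0,90,0],
  [0,108,0],
  [1,126,0],
  [2,144,0],
  [3,162,0],
  [4,180,0],
  [5,198,0],
  [6,213,0],
], turn=[-6,-12,-18,-24,-30,-36,-42,-48,-54,-60,-66,-72.6])

```text
clock: 7.97
position: [0.4171, 0.1194, 0.0486]
ee_rot: [1.0, 0.017, 0.001, 0.001]
ft_force: [0.7, -0.0, -1.1]
grip_width: 0.215
```

jog_arm([
  [0,0,0],
  [0,0,-5],
  [0,0,-10],
  [0,0,-15],
], turn=[0,0,0,0])

```text
clock: 8.3
position: [0.4171, 0.1183, 0.0331]
ee_rot: [1.0, 0.018, 0.001, 0.001]
ft_force: [-0.8, 0.1, -1.7]
grip_width: 0.216
```

```bash
python3 - <<'E'
from m import *
np.set_printoptions(precision=4,suppress=True)
p=manip.camera("scene");q=manip.camera("top");o=manip.get_obs();n=o["ee_rot"];print(o["position"],n,"yaw",2*np.degrees(np.arctan2(n[1],n[0]))-90,o["ft_force"])
for l in("scoop_pan","scoop_lip","scoop_grip"):
    for c in(p,q):
        for r in manip.pinpoint(c,l)[:1]:print(l,r["confidence"],np.array(r["at"]),onz(c,r["at"],.01))
a=cv2.resize(q["frame"][170:310,200:340],(560,560),interpolation=cv2.INTER_CUBIC)
cv2.imwrite("pics/l2.png",a[...,::-1])
E
```

```text
[0.4165 0.1182 0.0326] [ 0.9998  0.0176 -0.0001  0.0015] yaw -87.98371229135913 [-0.6689 -0.4878 -1.3004]
scoop_pan 0.56 [374.3 213.4] [0.5427 0.127  0.01  ]
scoop_pan 0.68 [256.8 236.8] [0.553  0.1276 0.01  ]
scoop_lip 0.88 [387.7 225.4] [0.5828 0.1333 0.01  ]
scoop_lip 0.79 [260.2 220.9] [0.5889 0.121  0.01  ]
scoop_grip 0.77 [334.3 161.7] [0.3796 0.1312 0.01  ]
```

View pics/l2.png

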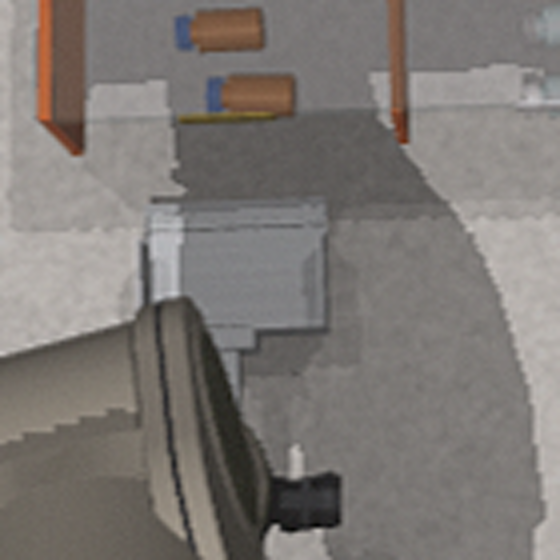

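The top crop shows the lip at rows 200–203, columns 150–328, squarely in front of the amber bay. The vials (176–296) fall within the pan's inner width (160–318). I'll lower it to the bench.

jog_arm([
  [0,1,-3],
  [0,1,-6],
  [0,1,-8],
  [0,1,-9],
  [0,1,-10],
  [0,1,-10.5],
  [0,1,-10.5],
  [0,1,-10.5],
], turn=[0,0,0,0,0,0,0,0])

```text
clock: 9.37
position: [0.4173, 0.1203, 0.0233]
ee_rot: [1.0, 0.017, 0.001, 0.001]
ft_force: [-1.0, 0.5, -0.8]
grip_width: 0.216
```

jog_arm([
  [0,0,-0.5],
  [0,0,-1],
  [0,0,-1.5],
  [0,0,-2],
  [0,0,-2],
], turn=[0,0,0,0,0])

```text
clock: 9.78
position: [0.4174, 0.1204, 0.0223]
ee_rot: [1.0, 0.017, 0.0, 0.0]
ft_force: [-8.1, -3.6, 22.1]
grip_width: 0.219
```

jog_arm([
  [3,0,0.2],
  [7,0,0.2],
  [11,0,0.2],
  [15,1,0.2],
  [19,1,0.2],
  [23,1,0.2],
  [27,1,0.2],
  [31,1,0.2],
  [34,1,0.2],
  [37,1,0.2],
  [39,1,0.2],
  [40,1,0.2],
], turn=[0,0,0,0,0,0,0,0,0,0,0,0])

```text
clock: 10.78
position: [0.4578, 0.1213, 0.0225]
ee_rot: [1.0, 0.017, 0.001, 0.001]
ft_force: [-0.3, -0.2, -1.0]
grip_width: 0.213
```

```bash
python3 - <<'E'
from m import *
np.set_printoptions(precision=4,suppress=True)
p=manip.camera("scene");q=manip.camera("top");o=manip.get_obs();print(o["position"],o["ft_force"])
a=cv2.resize(q["frame"][135:235,205:305],(400,400),interpolation=cv2.INTER_CUBIC)
b=cv2.resize(p["frame"][165:285,340:460],(400,400),interpolation=cv2.INTER_CUBIC)
cv2.imwrite("pics/l3.png",np.hstack([a,b])[...,::-1])
x=np.array([.627,.035]);ax=np.array([.9993,.0366]);y=np.array([-.0366,.9993])
g=o["position"][:2];lip=g+.175*ax;print("lip in shelf by kinematics",(lip-x)@ax,(lip-x)@y,"pred px",proj(q,[*lip,0]),proj(p,[*lip,0]))
E
```

```text
[0.4576 0.1213 0.0225] [ 0.2737 -0.0644 -0.6168]
lip in shelf by kinematics 0.008839175321907257 0.09243364209886445 pred px [258.3829 202.9904] [399.0359 246.1863]
```

View pics/l3.png

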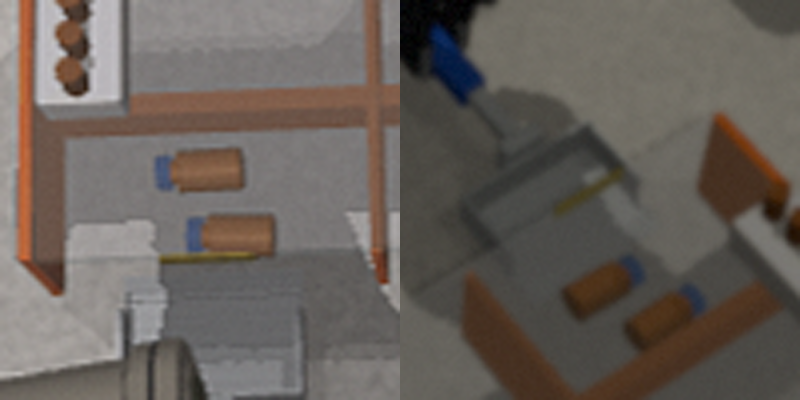

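The lip is about at the shelf's front edge, 3–5 mm short of the kinematic estimate. Both vials lie ahead of it, within the pan's width. Now a slow push.

jog_arm([
  [3,0,-0.4],
  [6,0,-0.4],
  [10,0,-0.4],
  [14,0.5,-0.4],
  [18,0.5,-0.4],
  [22,1,-0.4],
  [26,1,-0.4],
  [30,1,-0.4],
  [34,1,-0.4],
  [38,1.5,-0.4],
  [42,1.5,-0.4],
  [45,1.5,-0.4],
], turn=[0,0,0,0,0,0,0,0,0,0,0,0])

```text
clock: 11.88
position: [0.5017, 0.1232, 0.0224]
ee_rot: [1.0, 0.017, -0.001, 0.0]
ft_force: [-8.8, 0.1, 13.9]
grip_width: 0.217
```

jog_arm([
  [3,0,0],
  [6,0,0],
  [9,0,0],
  [12,0,0],
  [15,0.5,0],
  [18,0.5,0],
  [21,1,0],
  [24,1,0],
  [27,1,0],
  [30,1,0],
  [33,1,0],
  [36,1.5,0],
], turn=[0,0,0,0,0,0,0,0,0,0,0,0])

```text
clock: 12.88
position: [0.5377, 0.1246, 0.0224]
ee_rot: [1.0, 0.017, -0.001, 0.0]
ft_force: [-5.9, -0.4, 6.0]
grip_width: 0.213
```

```bash
cat > look.py <<'E'
from m import *
import sys
np.set_printoptions(precision=4,suppress=True)
p=manip.camera("scene");q=manip.camera("top");o=manip.get_obs();print(o["position"],o["ft_force"])
a=cv2.resize(q["frame"][135:235,205:305],(400,400),interpolation=cv2.INTER_CUBIC)
b=cv2.resize(p["frame"][165:285,340:460],(400,400),interpolation=cv2.INTER_CUBIC)
cv2.imwrite(f"pics/{sys.argv[1]}.png",np.hstack([a,b])[...,::-1])
E
python3 look.py l4
```

```text
[0.5385 0.1247 0.0225] [0.717  0.6575 0.6023]
```

View pics/l4.png

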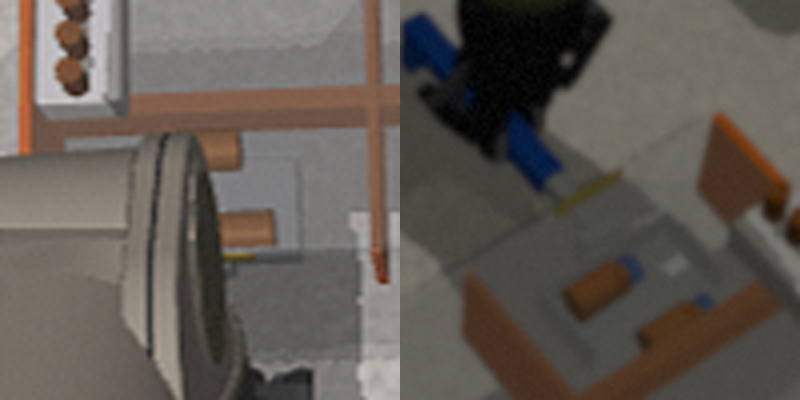

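amber_a (left crop, row 228) is inside the pan. amber_b is against the rail (row 150) at the lip. About 17 mm more is needed.

jog_arm([
  [1.5,0,-0.3],
  [3,0,-0.3],
  [4.5,0,-0.3],
  [6,0,-0.3],
  [7.5,0,-0.3],
  [9,0,-0.3],
  [10.5,0.5,-0.3],
  [12,0.5,-0.3],
  [13.5,0.5,-0.3],
  [15,0.5,-0.3],
  [16.5,0.5,-0.3],
  [17,0.5,-0.3],
], turn=[0,0,0,0,0,0,0,0,0,0,0,0])

```text
clock: 13.98
position: [0.5551, 0.1253, 0.0224]
ee_rot: [1.0, 0.017, -0.001, 0.0]
ft_force: [-9.9, 0.5, 12.6]
grip_width: 0.211
```

```bash
python3 look.py l5
```

```text
[0.555  0.1253 0.0224] [-7.4677 -0.6458  9.4956]
```

View pics/l5.png

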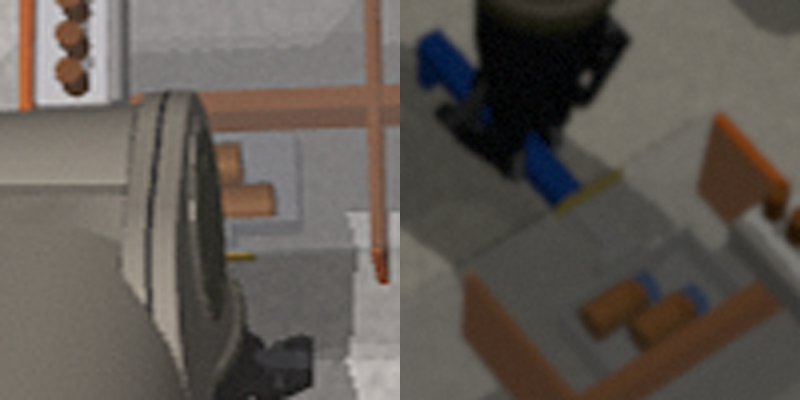

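Both vials are now together in the pan (top crop rows 200 and 162, pan walls 133–230). Relative to the pan centre they are at about −11 and +11 mm along x. I'll draw it out gently.

jog_arm([
  [0,0,0.1],
  [-1,0,0.1],
  [-2,0,0.1],
  [-4,0,0.1],
  [-7,0,0.1],
  [-10,0,0.1],
  [-13.5,-0.5,0.1],
  [-17,-0.5,0.1],
  [-20.5,-0.5,0.1],
  [-24,-1,0.1],
  [-27,-1,0.1],
  [-29,-1,0.1],
], turn=[0,0,0,0,0,0,0,0,0,0,0,0])

```text
clock: 15.08
position: [0.5256, 0.1243, 0.0225]
ee_rot: [1.0, 0.018, -0.001, -0.0]
ft_force: [0.5, 0.0, -0.5]
grip_width: 0.22
```

```bash
cat > amb.py <<'E'
from m import *
np.set_printoptions(precision=4,suppress=True)
o=manip.get_obs();print(o["position"],o["ft_force"])
pan=o["position"][:2]+.1305*np.array([.9993,.0366])
for c in("top","scene"):
    p=manip.camera(c)
    for r in manip.pinpoint(p,"amber_a")[:4]:
        w=onz(p,r["at"],.014);print(c,"amber",round(r["confidence"],2),w,"rel pan",w[:2]-pan)
    for r in manip.pinpoint(p,"scoop_lip")[:1]+manip.pinpoint(p,"scoop_pan")[:1]:print(c,"lip/pan",r["confidence"],onz(p,r["at"],.001))
E
python3 amb.py
```

```text
[0.5256 0.1243 0.0225] [ 0.5329  0.0373 -0.51  ]
top amber 0.45 [0.6471 0.1108 0.014 ] rel pan [-0.0089 -0.0183]
top lip/pan 0.69 [0.6597 0.1242 0.001 ]
```

```bash
cat > col.py <<'E'
from m import *
np.set_printoptions(precision=4,suppress=True)
o=manip.get_obs();pan=o["position"][:2]+.1305*np.array([.9993,.0366])
p=manip.camera("scene");hsv=cv2.cvtColor(p["frame"],cv2.COLOR_RGB2HSV)
for nm,lo,hi,s in(("cap",100,125,60),("amber",5,18,60)):
    m=((hsv[...,0]>=lo)&(hsv[...,0]<=hi)&(hsv[...,1]>s)&(hsv[...,2]>25)).astype(np.uint8)
    n,lab,st,ce=cv2.connectedComponentsWithStats(m)
    for i in range(1,n):
        w=onz(p,ce[i],.014)[:2]-pan
        if st[i,4]>10 and abs(w[0])<.06 and abs(w[1])<.07: print(nm,st[i],ce[i],"rel pan",w)
E
python3 col.py
```

```text
cap [403 237   6   8  26] [405.8077 240.2308] rel pan [-0.022   0.0127]
cap [417 241   6   7  20] [420.   243.85] rel pan [0.0008 0.032 ]
amber [385 238  35  23 458] [401.8777 248.8799] rel pan [-0.0097 -0.0062]
```

Both caps are in the pan, with x within −22 to +1 mm of its centre, and the pan centre is still 30 mm under the shelf. I'll continue out.

jog_arm([
  [-1,0,0.1],
  [-3,0,0.1],
  [-7,0,0.1],
  [-12,-0.5,0.1],
  [-17,-0.5,0.1],
  [-22,-1,0.1],
  [-27,-1,0.1],
  [-32,-1,0.1],
  [-37,-1.5,0.1],
  [-42,-1.5,0.1],
  [-47,-2,0.1],
  [-52,-2,0.1],
], turn=[0,0,0,0,0,0,0,0,0,0,0,0])

```text
clock: 16.53
position: [0.4736, 0.1223, 0.0226]
ee_rot: [1.0, 0.017, -0.001, 0.0]
ft_force: [0.3, -0.7, -1.7]
grip_width: 0.218
```

jog_arm([
  [-5,0,0],
  [-10,-0.5,0],
  [-15,-0.5,0],
  [-20,-0.5,0],
  [-25,-1,0],
  [-30,-1,0],
  [-36,-1,0],
  [-42,-1.5,0],
  [-48,-1.5,0],
  [-54,-2,0],
  [-59,-2,0],
  [-62,-2,0],
], turn=[0,0,0,0,0,0,0,0,0,0,0,0])

```text
clock: 17.53
position: [0.4108, 0.1203, 0.0226]
ee_rot: [1.0, 0.018, -0.001, -0.0]
ft_force: [0.3, 0.4, -1.2]
grip_width: 0.215
```

```bash
python3 col.py; python3 amb.py
```

```text
cap [369 199   7   8  31] [372.1935 201.9677] rel pan [-0.023   0.0132]
cap [383 203   6   8  27] [385.8519 206.037 ] rel pan [0.0015 0.0316]
amber [352 200  33  22 410] [368.0268 210.4902] rel pan [-0.0097 -0.0067]
[0.4105 0.1203 0.0225] [-0.2955 -0.1934 -1.0275]
top amber 0.76 [0.5415 0.1223 0.014 ] rel pan [ 0.0006 -0.0027]
top amber 0.55 [0.534  0.1102 0.014 ] rel pan [-0.007  -0.0148]
top lip/pan 0.61 [0.5892 0.125  0.001 ]
top lip/pan 0.83 [0.5487 0.1188 0.001 ]
scene amber 0.83 [0.5484 0.1266 0.014 ] rel pan [0.0075 0.0016]
scene amber 0.59 [0.5145 0.1176 0.014 ] rel pan [-0.0265 -0.0075]
scene lip/pan 0.83 [0.5852 0.1306 0.001 ]
scene lip/pan 0.6 [0.5357 0.1254 0.001 ]
```

The lip is about 36 mm clear and both vials are in the pan. I'll set it down and release.

jog_arm([
  [0,0,-0.2],
  [0,0,-0.3],
  [0,0,-0.3],
  [0,0,-0.3],
], turn=[0,0,0,0])

```text
clock: 18.32
position: [0.4118, 0.1202, 0.0224]
ee_rot: [1.0, 0.017, -0.001, 0.0]
ft_force: [-1.5, -1.1, 2.9]
grip_width: 0.215
```

jog_arm([
  [0,0,0],
  [0,0,0],
  [0,0,0],
  [0,0,0],
  [0,0,0],
  [0,0,0],
  [0,0,0],
  [0,0,0],
], turn=[0,0,0,0,0,0,0,0], grip=60)

```text
clock: 18.98
position: [0.4119, 0.1202, 0.0224]
ee_rot: [1.0, 0.017, -0.001, 0.0]
ft_force: [-0.2, -0.1, -0.3]
grip_width: 0.7
```

jog_arm([
  [0,0,3],
  [0,0,8],
  [0,0,16],
  [0,0,28],
  [0,0,45],
  [0,0,65],
  [0,0,90],
  [0,0,115],
  [0,0,140],
  [0,0,160],
  [0,0,165],
  [0,0,165],
], turn=[0,0,0,0,0,0,0,0,0,0,0,0])

```text
clock: 19.98
position: [0.4127, 0.1205, 0.1892]
ee_rot: [1.0, 0.017, 0.001, -0.001]
ft_force: [-0.1, 0.5, -0.6]
grip_width: 0.698
```

```bash
python3 col.py; python3 amb.py; python3 - <<'E'
from m import *
p=manip.camera("wrist");q=manip.camera("scene")
cv2.imwrite("pics/f.png",np.hstack([cv2.resize(p["frame"],(400,300)),cv2.resize(q["frame"][120:270,260:460],(400,300))])[...,::-1])
E
```

```text
cap [369 199   7   8  37] [372.1892 202.1622] rel pan [-0.0245  0.0126]
cap [383 203   6   8  27] [385.8889 206.2222] rel pan [0.     0.0311]
amber [352 201  33  21 409] [368.1932 210.7506] rel pan [-0.0109 -0.007 ]
[0.412  0.1202 0.1878] [-0.1999  0.8485 -0.9658]
top amber 0.75 [0.5433 0.1325 0.014 ] rel pan [0.0009 0.0075]
top amber 0.65 [0.534  0.1043 0.014 ] rel pan [-0.0084 -0.0208]
top amber 0.33 [ 0.5156 -0.3693  0.014 ] rel pan [-0.0268 -0.4943]
top lip/pan 0.75 [0.5901 0.1223 0.001 ]
top lip/pan 0.62 [0.5392 0.1236 0.001 ]
scene amber 0.58 [0.5546 0.1218 0.014 ] rel pan [ 0.0122 -0.0032]
scene amber 0.49 [0.5146 0.1106 0.014 ] rel pan [-0.0279 -0.0145]
scene amber 0.29 [0.3917 0.13   0.014 ] rel pan [-0.1507  0.0049]
scene lip/pan 0.68 [0.5825 0.1274 0.001 ]
scene lip/pan 0.57 [0.5336 0.1225 0.001 ]
```

View pics/f.png

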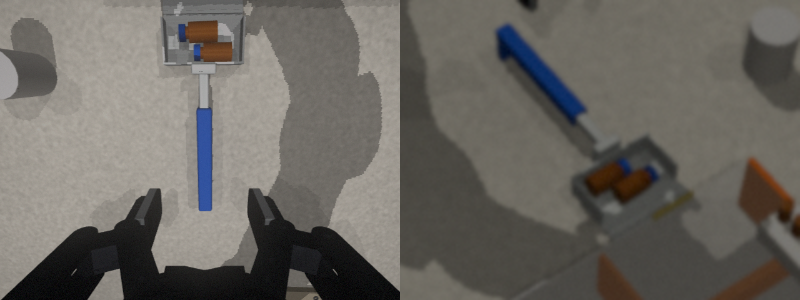

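The scoop is lying on the bench in front of the shelf with both amber vials in its pan, and the gripper is clear above it.

```bash
python3 -c "
from workcell import manip
print(manip.hand_in(), manip.get_obs()['clock'])"
```

```text
the job is handed in; nothing more can be done
the job is handed in; nothing more can be done
```

I gripped the scoop by its handle, turned it to face the amber bay and slid it slowly along the bench under the shelf. Both amber vials rode into the pan at the rail. I drew it straight out, set it down, released it and raised the arm. The job was handed in at about 20–21 s on the robot's clock.

**Final pictures:** Both vials lie side by side in the pan. By cap colour and by the detector in both cameras, they sit within about 28 mm of the pan centre lengthwise and 21 mm sideways. The lip is at x ≈ 0.583–0.590 m. The shelf's front edge there is at about 0.62 m, so the lip is roughly 35 mm clear, and nothing touches the scoop.

**While still under the shelf:** Both blue caps were seen in the pan with its centre about 30 mm inside the front edge. Wrist force peaked at about 22 N in the readings, from pressing on the bench before entering the shelf. No shelf contact was seen.

**Disagreements and unchecked points:**
- Image and kinematic estimates of the lip differed by about 5 mm, and the detector's vial positions scattered by 1–2 cm between cameras. Both stayed within the margins.
- I did not measure the final tilt, only judged the scoop level by eye.
- I did not re-measure the clear vials or the bystanders afterwards. No move was planned to come near them.

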